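# Find the bored end of a blind riser and hold it bore-up over its seat

### The arm

A 6-joint arm with a two-finger parallel gripper is mounted at the origin on the work surface. World frame = base frame: x ahead of the robot, y to its left, z up, the work surface at z = 0. Lengths are in mm, angles in rad, forces in N, time in s.
With the tool pointing down it reaches from about 325 to 775 mm from the base axis. Payload 9.3 kg.
Tool frame: the origin (TCP) lies on the centre line of the jaws, within the pads' length; the fingertips stand 11 mm ahead of it and the grasp point (between the pads) lies 8 mm behind it; z points along the fingers, y is the line along which they close (so a half turn about z gives the same grasp; the last joint's range is limited). The gripper opens to 85 mm and grips with 20 to 120 N. Pads are 22 mm wide; open, the fingers measure 114 mm over their backs; the gripper's body (76 mm by 85 mm) begins 54 mm behind the grasp point. The pads swing forward as they close: fully open they stand 13 mm farther back than shut.
Start: joints at [-1.326, 0.259, 0.021, 1.334, 0, 1.418], TCP at [213.058, -507.053, 242.279] pointing down, gripper open.
Joint ranges: [-3.04, 3.04], [-0.91, 1.82], [-1.04, 1.36], [-1.92, 1.95], [-1.52, 1.45], [-3.14, 3.14]. Speed limits (rad/s): [2.22, 2.22, 2.79, 3.14, 3.14, 3.14].

### API

Orientations are given as a 3x3 rotation matrix whose columns are the frame's x, y, z axes.
In Python, from cell import telemetry, optics, job_done gives the robot as it stands.
- The arm moves only by the tool apply_moves, never from a script. Its argument "motion" is a list of rows, each an object with "linear": the shift along the tool's x, y, z in mm, a list of three; "dr": the turn, a rotation vector about the tool's x, y, z in rad, a list of three; "fingers": the closure in counts, from 0 (fully open) to 255 (shut). In form: [{"linear": [tx, ty, tz], "dr": [wx, wy, wz], "fingers": fingers}, ...]. A call has exactly 8 rows; each row is the pose to reach, as a shift and turn from the pose commanded when the call began, along the tool's axes at that moment; what a row does not reach only later rows make up. A row lasts 1/10 s, in which the tool goes at most 50 mm and 8.59 degrees, less where a joint would pass 70% of its speed; a pose out of reach is approached as far as the arm can. A call with a gripper value outside its range is refused whole. The fingers move at their own pace and stop on an object; "grip_force" is the grip in N (left out, the last holds). Time passes only in rows, so rows that repeat a pose let the fingers close, or fill a call up. It gives the time, the measured TCP pose, the force, the opening and the grip force at its end, in the units of the state.
- telemetry.get_obs(): the state, without advancing time (a new reading comes with each control period).
- optics.camera(name): name is "scene" or "top" or "wrist"; returns a dict with "pixels" (400x640x3 uint8, red, green, blue), "K" (3x3 intrinsics, pixels), "R" (3x3) and "t" (3): a world point X has camera coordinates R X + t. Camera axes: x right, y down, z forward; pixel columns grow to the right and rows downward; lengths in mm; the calibration is good to about 2 mm. A picture is of the moment at which its call begins. There is no depth.
- job_done(): hands the job in; it is judged then, once.
The state is a dict: "t": time; "joints": joint angles; "qvel": joint speeds; "tau": joint torques, N m; "ee_pos": TCP position; "ee_rot": TCP orientation; "contact_force": force on the tool from outside, world axes, zero at the start; "torque": the same for the moment, N m; "opening": opening from 0.0 (shut) to 1.0 (fully open); "gripper_force": force on a finger pad.
Only numpy, scipy, OpenCV 4.12 (cv2) and the standard library are available. Lean on these libraries where they do the work, as an engineer would, in place of code of your own. Each camera call takes 0.05 s, during which the arm holds its last target. There are 200 camera calls.

### The job

Take one of the two loose steel risers that lie on the bench, find out which of its ends has the blind bore, and turn it so that the bore faces straight up. Hold it like that, still, in the gripper just above the bare seat on the blue base plate, centred over the seat with its foot about 20 mm clear of the plate, so that the damper plug can be dropped into it: finish while holding it, do not set it down or let go. Leave the other riser and everything else on the bench where it lies.

Things in the scene. Friction and masses are not known exactly. Their poses are not given: they have to be found in the camera images.
- riser_1: One of two loose steel risers, alike outside: plain cylinder 44 mm dia x 66 mm long, about 0.45 kg, lying on its side on the bench (axis level, 22 mm up). One end is solid and flat, the other has a blind bore 36 mm wide, 42 mm deep. Origin: mid-length on the axis. Its x axis runs along the cylinder, but which end is bored the frame does not tell: feel or look. See riser_2 for its balance.
- riser_2: The other riser: same size, shape and origin as riser_1, x axis along the cylinder, bored end again untold (the two frames may differ). Balance of both: the bored end is light; the centre of mass lies about 8.5 mm from mid-length towards the solid end, so a riser lifted by its middle is heavy at the solid end. At the start both lie roughly crosswise to the robot (within 36 degrees).
- rig: Bearing test rig at the back of the bench, fixed: blue base plate 240 x 1150 mm, its top 47 mm above the bench, with motor and coupling at the right, a finished pedestal 210 mm right of the bare seat, the half-built pedestal, and a loading column 375 mm left of the bare seat. Origin on the bench under the shaft line, level with a point 40 mm right of the seat; x away from the robot, y left.
- seat (a point): Centre of the bare seat on the plate's top face: a bright round spot face 50 mm across with a dark 10 mm bolt hole. Axes as the rig, z up. The riser already fitted beside it stands 95 mm farther along +x and is 66 mm tall; nothing else tall is within 150 mm.
- pillow_block: Bystander: cast pillow-block bearing, 127 x 38 x 62 mm, standing on its foot. Origin: centre of its underside.
- spanner: Bystander: steel spanner, 150 mm long, lying flat between the two risers. Origin: centre of its underside.
- cap_screw: Bystander: socket-head cap screw standing on its head, 16 mm across, 45 mm tall. Origin: centre of its underside.
- washer: Bystander: steel washer, 28 mm across, 4 mm thick, lying flat. Origin: centre of its underside.
- screwdriver: Bystander: screwdriver, 200 mm long, black handle, lying flat. Origin: centre of its underside.
- coupling_half: Bystander: aluminium coupling half, 72 mm across its flange, 45 mm tall. Origin: centre of its underside.
- weight_disc: Bystander: steel weight disc, 84 mm across, 20 mm tall. Origin: centre of its underside.
Things that resemble listed ones, but are neither listed nor needed, are in the scene too. What is shaped like the riser_1 but red is not meant. Leave any green look-alike of the riser_2 alone.

How it is judged (in metres and radians):
At the end, for the whole second after the job is handed in: One riser is held still in the fingers, bored end up (axis within 0.2 rad of vertical), its middle within 25 mm of the bare seat's centre seen from above, its lower end 7 to 42 mm above the base plate and not touching the rig; the other riser has moved less than 30 mm (((angle between the x axis of riser_1 and the z axis of seat, either way round below 0.2 rad and z of riser_1_solid_end in the frame of seat below 0.057 m and z of riser_1 in the frame of seat between 0.04 and 0.075 m and horizontal distance between riser_1 and seat below 0.025 m and contact force between riser_1 and the fingers above 3 N and contact force between riser_1 and rig below 0.3 N and linear speed of riser_1 below 0.03 m/s and angular speed of riser_1 below 0.2 rad/s and distance of riser_2 from where it was at the start of the episode below 0.03 m) or (angle between the x axis of riser_2 and the z axis of seat, either way round below 0.2 rad and z of riser_2_solid_end in the frame of seat below 0.057 m and z of riser_2 in the frame of seat between 0.04 and 0.075 m and horizontal distance between riser_2 and seat below 0.025 m and contact force between riser_2 and the fingers above 3 N and contact force between riser_2 and rig below 0.3 N and linear speed of riser_2 below 0.03 m/s and angular speed of riser_2 below 0.2 rad/s and distance of riser_1 from where it was at the start of the episode below 0.03 m))); the arm keeps its last pose, push and grip.
It fails at once if a bystander is pushed more than 30 mm from its place (distance of any of pillow_block, spanner, cap_screw, washer, screwdriver, coupling_half, weight_disc from where it was at the start of the episode above 0.03 m).
It also fails if it takes over 64 s, if anything falls off the work surface, if the arm or the gripper's body presses on something with over 40 N, if the wrist force passes 120 N, or if a joint passes its speed limit or range.

## Working session

There is one attempt and no reset: what is moved stays moved. The work goes in short steps, Python scripts to look and compute and a tool call to move; the robot and the scene stay as the last step left them, time stands still between calls to the robot, and variables do not carry over. Pictures are saved under pics/ and viewed, at most 10 in all, crops included, and the job is handed in when it is done.

Besides the shell and the picture viewer there is one more tool, called as a command line: name --argument value ..., lists and objects as JSON in quotes. apply_moves: Moves the arm, as the interface text tells. Its arguments: {"type":"object","properties":{"motion":{"type":"array","items":{"type":"object","properties":{"linear":{"type":"array","items":{"type":"number"}},"dr":{"type":"array","items":{"type":"number"}},"fingers":{"type":"number"}}}},"grip_force":{"type":"number"}},"required":["motion"]}

```bash
mkdir -p pics; ls; python3 - <<'E'
from cell import telemetry, optics
import cv2
o=telemetry.get_obs();print(o['t'],o['ee_pos'],o['ee_rot'],o['opening'])
for n in('scene','top'):
    c=optics.camera(n);cv2.imwrite(f'pics/{n}0.png',c['pixels'][:,:,::-1]);print(n,c['K'],c['R'],c['t'])
E
```

```text
pics
0.0 [ 212.99530581 -506.78509058  241.65092418] [[ 9.21918836e-01  3.87382968e-01 -3.09487612e-04]
 [ 3.87383016e-01 -9.21917863e-01  1.36102426e-03]
 [ 2.41915461e-04 -1.37464415e-03 -9.99999026e-01]] 0.9975865036790513
scene [[469.47676192   0.         323.4586264 ]
 [  0.         469.47676192 196.78442023]
 [  0.           0.           1.        ]] [[ 0.74674543  0.66510887 -0.00120556]
 [ 0.53218162 -0.59858772 -0.5987282 ]
 [-0.39894107  0.44645597 -0.80095137]] [-378.88673121 -243.51618224 1734.11775412]
top [[392.48618951   0.         314.31309901]
 [  0.         392.48618951 201.5849329 ]
 [  0.           0.           1.        ]] [[-0.02995954 -0.99951224  0.00881469]
 [-0.99626345  0.02914518 -0.08130004]
 [ 0.08100348 -0.01121746 -0.99665069]] [ -11.65652782  527.33262482 1183.03775735]
```

View pics/top0.png

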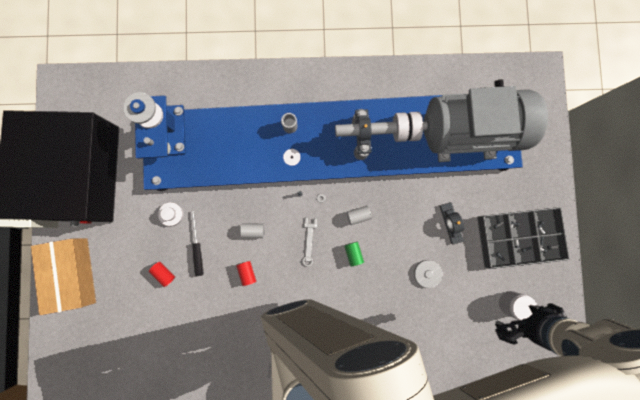

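View pics/scene0.png

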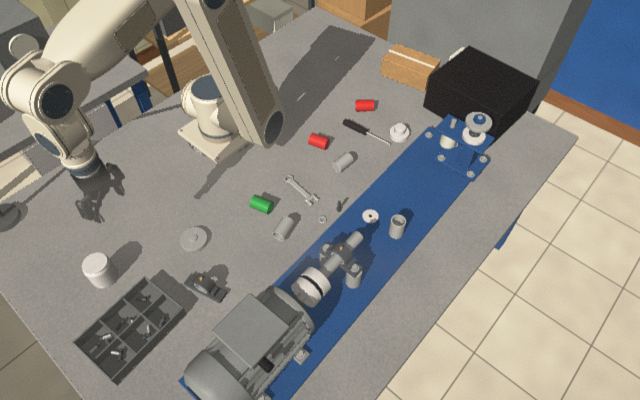

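Top view: grey risers at (251,230) and (359,214), with the seat at (291,157). Reds are at (162,273) and (247,273), green at (356,253). Next I measure these and zoom in.

```bash
cat >h.py <<'E'
import numpy as np,cv2
from cell import telemetry,optics
def ray(c,u,v,z):
    d=c['R'].T@np.linalg.inv(c['K'])@np.array([u,v,1.]);o=-c['R'].T@c['t'];return o+d*(z-o[2])/d[2]
def proj(c,X):
    p=c['K']@(c['R']@np.asarray(X,float)+c['t']);return p[:2]/p[2]
E
python3 - <<'E'
from h import *
t=optics.camera('top');s=optics.camera('scene')
P=t['pixels'];S=s['pixels']
for n,uv,z in(('seat',(291.5,157),47),('fitted',(289,118),113),('L',(251,230),30),('R',(359,214),30)):print(n,ray(t,*uv,z).round(1))
print('scene seat',ray(s,370,215.5,47),'L',ray(s,343,161,22),'R',ray(s,285,228,22))
f=lambda I,u,v,w=22,h=18:cv2.resize(I[v-h:v+h,u-w:u+w],(396,300),interpolation=cv2.INTER_CUBIC)
m=np.vstack([np.hstack([f(P,251,230),f(P,359,214)]),np.hstack([f(S,343,161),f(S,285,228)])])
cv2.imwrite('pics/m.png',m[:,:,::-1])
E
```

```text
seat [662.2  38.1  47. ]
fitted [763.2  39.5 113. ]
L [445.5 166.9  30. ]
R [ 484.2 -161.9   30. ]
scene seat [664.15084699  40.11356486  47.        ] L [444.31747182 171.98099435  22.        ] R [ 487.60912596 -156.60011029   22.        ]
```

View pics/m.png

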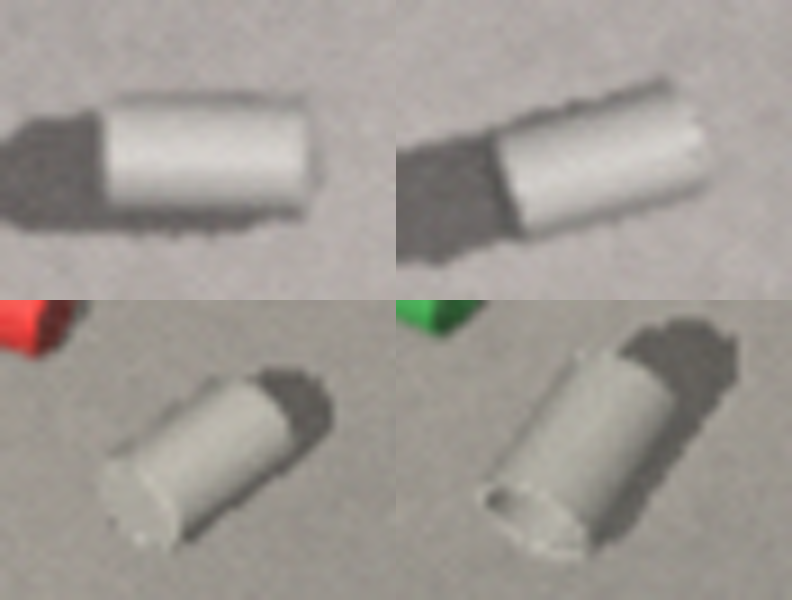

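The scene crop shows the right riser (R) with a visible bore at its -y end; the left riser's -y end looks solid. I take R, at about (486,-159), with its bore direction at about -70° yaw.

```bash
cat >>h.py <<'E'
from scipy.spatial.transform import Rotation as Ro
def tool(b,a):  # tool x opposite to the bore (b), z along a
    x=-np.asarray(b,float);a=np.asarray(a,float);a/=np.linalg.norm(a)
    x-=a*(x@a);x/=np.linalg.norm(x);return np.c_[x,np.cross(a,x),a]
def delta(p,R,n=8):
    o=telemetry.get_obs();Rc=o['ee_rot'];print('t',round(o['t'],2),'p',o['ee_pos'].round(1),'lin',(Rc.T@(np.array(p)-o['ee_pos'])).round(1),'dr',Ro.from_matrix(Rc.T@R).as_rotvec().round(3))
def pick(beta,t):
    b=np.array([np.cos(beta),np.sin(beta),0]);return b,tool(b,-np.sin(t)*b-np.array([0,0,np.cos(t)]))
E
python3 - <<'E'
from h import *
b,R=pick(np.radians(-71),np.radians(20))
print(b,R);delta([486,-159,30]-R[:,2]*150,R)
E
```

```text
[ 0.32556815 -0.94551858  0.        ] [[-0.30593399  0.94551858 -0.11135087]
 [ 0.88849683  0.32556815  0.3233864 ]
 [ 0.34202014  0.         -0.93969262]]
t 0.2 p [ 213.  -506.9  241.9] lin [ 383.  -163.8   71.1] dr [ 0.262  0.28  -1.488]
```

apply_moves --motion '[{"linear":[383,-164,70],"dr":[0.262,0.28,-1.488],"fingers":0},{"linear":[383,-164,70],"dr":[0.262,0.28,-1.488],"fingers":0},{"linear":[383,-164,70],"dr":[0.262,0.28,-1.488],"fingers":0},{"linear":[383,-164,70],"dr":[0.262,0.28,-1.488],"fingers":0},{"linear":[383,-164,70],"dr":[0.262,0.28,-1.488],"fingers":0},{"linear":[383,-164,70],"dr":[0.262,0.28,-1.488],"fingers":0},{"linear":[383,-164,70],"dr":[0.262,0.28,-1.488],"fingers":0},{"linear":[383,-164,70],"dr":[0.262,0.28,-1.488],"fingers":0}]'

```text
t: 1.0
ee_pos: [488.3, -221.9, 175.7]
ee_rot: [[0.004, 0.999, -0.046], [0.961, 0.009, 0.276], [0.276, -0.046, -0.96]]
contact_force: [0.0, -1.5, -0.1]
opening: 0.999
gripper_force: 0.0
```

```bash
python3 - <<'E'
from h import *
b,R=pick(np.radians(-71),np.radians(20))
delta([486,-159,30]-R[:,2]*150,R);print(telemetry.get_obs()['joints'])
E
```

```text
t 1.0 p [ 488.3 -221.9  175.7] lin [12.5 14.7  7.8] dr [ 0.057  0.061 -0.32 ]
[-0.68297068  0.38584376  0.00237296  1.40306184  0.18597408  0.86470886]
```

apply_moves --motion '[{"linear":[12.5,14.7,7.8],"dr":[0.057,0.061,-0.32],"fingers":0},{"linear":[12.5,14.7,7.8],"dr":[0.057,0.061,-0.32],"fingers":0},{"linear":[12.5,14.7,7.8],"dr":[0.057,0.061,-0.32],"fingers":0},{"linear":[12.5,14.7,7.8],"dr":[0.057,0.061,-0.32],"fingers":0},{"linear":[12.5,14.7,7.8],"dr":[0.057,0.061,-0.32],"fingers":0},{"linear":[12.5,14.7,7.8],"dr":[0.057,0.061,-0.32],"fingers":0},{"linear":[12.5,14.7,7.8],"dr":[0.057,0.061,-0.32],"fingers":0},{"linear":[12.5,14.7,7.8],"dr":[0.057,0.061,-0.32],"fingers":0}]'

```text
t: 1.8
ee_pos: [501.5, -209.3, 171.5]
ee_rot: [[-0.3, 0.948, -0.11], [0.891, 0.319, 0.323], [0.341, -0.001, -0.94]]
contact_force: [-0.9, 0.3, 0.1]
opening: 1.002
gripper_force: 0.0
```

```bash
python3 - <<'E'
from h import *
c=optics.camera('wrist');I=c['pixels'].copy()
print(telemetry.get_obs()['ee_pos'], -c['R'].T@c['t'])
np.savez('w1.npz',**c)
cv2.imwrite('pics/w1.png',I[:,:,::-1])
E
```

```text
[ 501.56352503 -209.32812044  171.49445653] [ 495.99159318 -191.96177607  317.46989732]
```

View pics/w1.png

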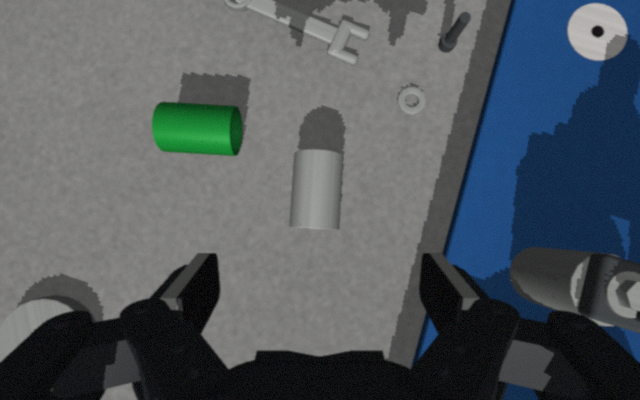

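Wrist view: the riser spans from (319,150) at the solid end to (315,228) at the bored end, roughly centred between the fingers. The washer is at (411,99) and the seat at (597,32).

```bash
python3 - <<'E'
from h import *
c=dict(np.load('w1.npz'))
A=ray(c,319.5,150,44);B=ray(c,315,228.5,44);print(A,B,np.linalg.norm(A-B))
# sides at silhouette height ~22..: left/right mid edges
L=(ray(c,297,150,30)+ray(c,342,150,30))/2;M=(ray(c,290,228,30)+ray(c,340,229,30))/2
print('axis',L,M)
beta=np.arctan2(*(M-L)[1::-1]);print(np.degrees(beta), 'seat',ray(c,597.5,31.5,47))
ctr=(A+B)/2;b,R=pick(beta,np.radians(20));ctr[2]=27;print('ctr',ctr)
G=ctr-b*-0  # grasp at middle
for h in(60,0):
    T=G-R[:,2]*(h-8);print('T',T);delta(T,R)
E
```

```text
[ 475.77018511 -132.09565128   44.        ] [ 492.85418498 -194.45845019   44.        ] 64.6605114382263
axis [ 474.73341157 -129.03139203   30.        ] [ 492.68935487 -194.5875865    30.        ]
-74.68227675618068 seat [664.94155606  37.00184793  47.        ]
ctr [ 484.31218505 -163.27705074   27.        ]
T [ 489.01048598 -180.4302977    75.86401628]
t 1.85 p [ 501.6 -209.3  171.5] lin [ -3.1  -2.5 100.6] dr [-0.021  0.001  0.054]
T [ 483.58936952 -160.63808967   19.48245903]
t 1.85 p [ 501.6 -209.3  171.5] lin [ -3.1  -1.3 160.6] dr [-0.021  0.001  0.054]
```

apply_moves --motion '[{"linear":[-3,-2.4,40],"dr":[-0.021,0.001,0.054],"fingers":0},{"linear":[-3,-2.2,75],"dr":[-0.021,0.001,0.054],"fingers":0},{"linear":[-3,-2,100],"dr":[-0.021,0.001,0.054],"fingers":0},{"linear":[-3,-1.7,120],"dr":[-0.021,0.001,0.054],"fingers":0},{"linear":[-3,-1.4,140],"dr":[-0.021,0.001,0.054],"fingers":0},{"linear":[-3,-1.3,155],"dr":[-0.021,0.001,0.054],"fingers":0},{"linear":[-3,-1.3,160],"dr":[-0.021,0.001,0.054],"fingers":0},{"linear":[-3,-1.3,160],"dr":[-0.021,0.001,0.054],"fingers":0}]'

```text
t: 2.65
ee_pos: [483.4, -160.4, 19.7]
ee_rot: [[-0.248, 0.964, -0.091], [0.906, 0.265, 0.33], [0.343, -0.001, -0.939]]
contact_force: [-0.2, -0.4, 0.2]
opening: 1.0
gripper_force: 0.0
```

apply_moves --motion '[{"linear":[0,0,0],"dr":[0,0,0],"fingers":80},{"linear":[0,0,0],"dr":[0,0,0],"fingers":120},{"linear":[0,0,0],"dr":[0,0,0],"fingers":255},{"linear":[0,0,0],"dr":[0,0,0],"fingers":255},{"linear":[0,0,0],"dr":[0,0,0],"fingers":255},{"linear":[0,0,0],"dr":[0,0,0],"fingers":255},{"linear":[0,0,0],"dr":[0,0,0],"fingers":255},{"linear":[0,0,0],"dr":[0,0,0],"fingers":255}]' --grip_force 90

```text
t: 3.45
ee_pos: [483.9, -161.3, 20.8]
ee_rot: [[-0.248, 0.964, -0.09], [0.907, 0.264, 0.329], [0.341, 0.0, -0.94]]
contact_force: [-2.6, -2.9, 7.8]
opening: 0.491
gripper_force: 90.8
```

```bash
python3 - <<'E'
from h import *
c=optics.camera('wrist');cv2.imwrite('pics/w2.png',c['pixels'][:,:,::-1]);o=telemetry.get_obs();print(o['opening'],o['gripper_force'],o['contact_force'])
delta(o['ee_pos']+[0,0,200],o['ee_rot'])
E
```

```text
0.4877861056690329 90.80444161081687 [-1.89196853 -1.2995726   7.28964605]
t 3.5 p [ 483.9 -161.3   20.8] lin [ 6.82e+01  1.00e-01 -1.88e+02] dr [0. 0. 0.]
```

View pics/w2.png

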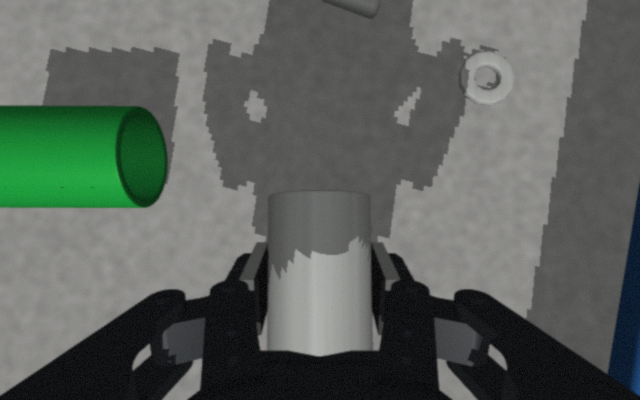

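The riser is held between the pads (solid end visible at the top, 320,190), with the opening consistent with 44 mm. Lifting.

apply_moves --motion '[{"linear":[7,0,-19],"dr":[0,0,0],"fingers":255},{"linear":[17,0,-47],"dr":[0,0,0],"fingers":255},{"linear":[31,0,-84],"dr":[0,0,0],"fingers":255},{"linear":[44,0,-122],"dr":[0,0,0],"fingers":255},{"linear":[58,0,-160],"dr":[0,0,0],"fingers":255},{"linear":[68,0,-188],"dr":[0,0,0],"fingers":255},{"linear":[68,0,-188],"dr":[0,0,0],"fingers":255},{"linear":[68,0,-188],"dr":[0,0,0],"fingers":255}]'

```text
t: 4.3
ee_pos: [483.7, -161.2, 219.1]
ee_rot: [[-0.249, 0.964, -0.091], [0.906, 0.265, 0.329], [0.342, -0.0, -0.94]]
contact_force: [-1.0, 0.1, -6.5]
opening: 0.495
gripper_force: 93.8
```

```bash
python3 - <<'E'
from h import *
o=telemetry.get_obs();print(o['contact_force'],o['opening'],o['joints'],o['torque'])
# riser axis held: b in tool frame assumed (-cos20,0,sin-20..)
t=np.radians(20)
for yaw in(0,np.radians(-10)):
    r=np.array([np.cos(yaw),np.sin(yaw),0]);b=np.array([0,0,1.])
    a=r*np.cos(t)-b*np.sin(t);R=tool(b,a)
    print(R);delta(np.array([664,38,220])-a*-(-8)+16*a,R)
E
```

```text
[-0.96560939  0.07560098 -6.5119296 ] 0.4946498907477056 [-0.61086706  0.3536766   0.04672418  1.53697693  0.21963336  0.66189427] [-0.67163144 -0.17346883 -0.01975943]
[[-0.34202014 -0.          0.93969262]
 [-0.          1.          0.        ]
 [-0.93969262  0.         -0.34202014]]
t 4.3 p [ 483.7 -161.2  219.1] lin [133.2 233.8  50.3] dr [-0.604 -1.324 -1.294]
[[-3.36824089e-01  1.73648178e-01  9.25416578e-01]
 [ 5.93911746e-02  9.84807753e-01 -1.63175911e-01]
 [-9.39692621e-01  6.93889390e-18 -3.42020143e-01]]
t 4.3 p [ 483.7 -161.2  219.1] lin [132.1 233.3  49.9] dr [-0.525 -1.386 -1.125]
```

```bash
cat >>h.py <<'E'
def final(c,yaw=np.radians(-5),t=np.radians(20)):
    b=np.array([0,0,1.]);a=np.array([np.cos(yaw),np.sin(yaw),0])*np.cos(t)-b*np.sin(t)
    delta(np.array(c)+2*a,tool(b,a))
E
python3 -c "
from h import *
final([664,38,200])"
```

```text
t 4.3 p [ 483.7 -161.2  219.1] lin [128.4 228.3  67.6] dr [-0.565 -1.356 -1.209]
```

apply_moves --motion '[{"linear":[9.6,17,5],"dr":[-0.042,-0.102,-0.091],"fingers":255},{"linear":[19,34,10],"dr":[-0.085,-0.203,-0.181],"fingers":255},{"linear":[29,51,15],"dr":[-0.127,-0.305,-0.272],"fingers":255},{"linear":[38.5,68.5,20],"dr":[-0.17,-0.407,-0.363],"fingers":255},{"linear":[48,85.6,25],"dr":[-0.212,-0.509,-0.453],"fingers":255},{"linear":[58,103,30],"dr":[-0.254,-0.61,-0.544],"fingers":255},{"linear":[67,120,35],"dr":[-0.297,-0.712,-0.635],"fingers":255},{"linear":[77,137,40],"dr":[-0.339,-0.814,-0.725],"fingers":255}]'

```text
t: 5.1
ee_pos: [591.7, -40.6, 205.8]
ee_rot: [[-0.625, 0.512, 0.59], [0.551, 0.824, -0.131], [-0.553, 0.243, -0.797]]
contact_force: [-0.1, 0.2, -6.9]
opening: 0.487
gripper_force: 93.6
```

```bash
python3 -c "
from h import *
final([664,38,200]);o=telemetry.get_obs();print(o['joints'],o['opening'],o['gripper_force'])"
```

```text
t 5.1 p [591.7 -40.6 205.8] lin [  0.4 101.   38.7] dr [-0.225 -0.543 -0.481]
[-0.20618426  0.01325896 -0.58310922  0.32550586 -0.00762578  0.42403288] 0.4870335587868226 93.64662053088978
```

apply_moves --motion '[{"linear":[0,16,6],"dr":[-0.037,-0.09,-0.08],"fingers":255},{"linear":[0,34,13],"dr":[-0.075,-0.181,-0.16],"fingers":255},{"linear":[0,50,19],"dr":[-0.112,-0.271,-0.24],"fingers":255},{"linear":[0,67,26],"dr":[-0.15,-0.362,-0.32],"fingers":255},{"linear":[0,84,32],"dr":[-0.187,-0.452,-0.4],"fingers":255},{"linear":[0.4,101,38.7],"dr":[-0.225,-0.543,-0.481],"fingers":255},{"linear":[0.4,101,38.7],"dr":[-0.225,-0.543,-0.481],"fingers":255},{"linear":[0.4,101,38.7],"dr":[-0.225,-0.543,-0.481],"fingers":255}]'

```text
t: 5.9
ee_pos: [666.0, 36.3, 197.5]
ee_rot: [[-0.349, 0.091, 0.932], [0.035, 0.996, -0.084], [-0.936, 0.004, -0.351]]
contact_force: [0.3, -0.3, -5.1]
opening: 0.495
gripper_force: 94.0
```

```bash
python3 - <<'E'
from h import *
final([664,38,200]);o=telemetry.get_obs();print(o['joints'],o['ee_rot'])
t=optics.camera('top');s=optics.camera('scene');out=[]
for c in(t,s):
    u,v=proj(c,[664,38,200]).astype(int);print(u,v)
    out.append(cv2.resize(c['pixels'][v-40:v+40,u-50:u+50],(400,320),interpolation=cv2.INTER_CUBIC))
cv2.imwrite('pics/f1.png',np.hstack(out)[:,:,::-1])
E
```

```text
t 5.9 p [666.   36.3 197.5] lin [-1.6  1.5 -0.9] dr [-0.003 -0.01  -0.005]
[-0.05864142  0.23456665 -0.98404312 -0.85957314 -0.02940071  0.01495488] [[-0.34944232  0.09129309  0.93249967]
 [ 0.03548891  0.99581729 -0.08419297]
 [-0.93628554  0.00367281 -0.3512206 ]]
288 145
373 185
```

View pics/f1.png

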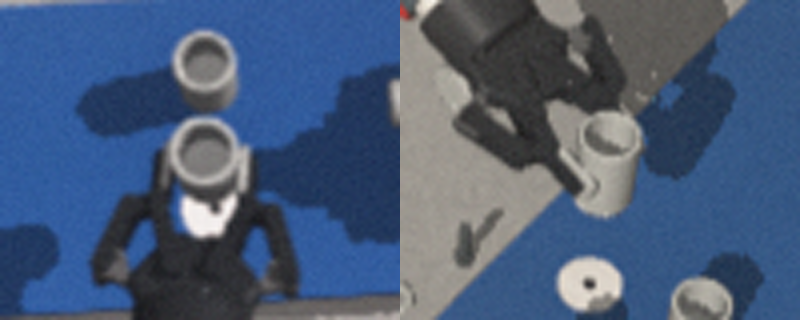

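The bore is up: the rim centre is at about (289.5,142.5) in top and (375.8,178.5) in scene.

```bash
python3 - <<'E'
from h import *
t=optics.camera('top');s=optics.camera('scene')
P=[c['K']@np.c_[c['R'],c['t']] for c in(t,s)]
X=cv2.triangulatePoints(P[0],P[1],np.array([[289.5],[142.5]]),np.array([[375.75],[178.5]]))[:,0];print(X[:3]/X[3])
for c,uv in((t,(289.5,142.5)),(s,(375.75,178.5))):print(ray(c,*uv,231))
X=cv2.triangulatePoints(P[0],P[1],np.array([[291.5],[157]]),np.array([[370.],[215.5]]))[:,0];print('seat',X[:3]/X[3])
# scene bottom of the riser (front edge) crop (605,213)
print(telemetry.get_obs()['joints'])
final([664,38,150]);final([664,38,100])
E
```

```text
[665.72009367  36.54321787 232.24801943]
[663.49579827  34.12891878 231.        ]
[666.64098838  39.44535921 231.        ]
seat [663.40084252  39.24904918  46.88847805]
[-0.0591579   0.23016853 -0.98102597 -0.86223929 -0.02912927  0.01406136]
t 6.1 p [667.5  35.9 203. ] lin [51.1  1.6 16.6] dr [-0.003  0.    -0.004]
t 6.1 p [667.5  35.9 203. ] lin [98.1  1.4 33.7] dr [-0.003  0.    -0.004]
```

apply_moves --motion '[{"linear":[9,1.6,3],"dr":[0,0,0],"fingers":255},{"linear":[18,1.6,6],"dr":[0,0,0],"fingers":255},{"linear":[27,1.6,9],"dr":[0,0,0],"fingers":255},{"linear":[36,1.6,12],"dr":[0,0,0],"fingers":255},{"linear":[45,1.6,15],"dr":[0,0,0],"fingers":255},{"linear":[51,1.6,16.6],"dr":[0,0,0],"fingers":255},{"linear":[51,1.6,16.6],"dr":[0,0,0],"fingers":255},{"linear":[51,1.6,16.6],"dr":[0,0,0],"fingers":255}]'

```text
t: 6.9
ee_pos: [670.1, 38.7, 151.3]
ee_rot: [[-0.342, 0.091, 0.935], [0.034, 0.996, -0.085], [-0.939, 0.002, -0.344]]
contact_force: [0.2, -0.5, -5.2]
opening: 0.488
gripper_force: 94.0
```

```bash
python3 - <<'E'
from h import *
o=telemetry.get_obs();print(o['joints'],o['contact_force'])
final([664,38,101])
E
```

```text
[-0.0516962   0.37211251 -1.04025931 -1.06103679 -0.0362485   0.01580029] [ 0.18503469 -0.54325152 -5.16025931]
t 6.9 p [670.1  38.7 151.3] lin [49.3 -1.4 13.6] dr [-0.003 -0.002 -0.004]
```

Joint 3 is at its limit here, so I raise the arm and yaw the tool about the riser's vertical axis to bring the wrist farther out.

```bash
python3 - <<'E'
from h import *
final([664,38,175],np.radians(-50))
E
```

```text
t 6.9 p [670.1  38.7 151.3] lin [-20.   -2.6 -12.3] dr [ 0.735 -0.003  0.266]
```

apply_moves --motion '[{"linear":[-10,-1,-6],"dr":[0,0,0],"fingers":255},{"linear":[-20,-2,-12],"dr":[0.1,0,0.036],"fingers":255},{"linear":[-20,-2.6,-12],"dr":[0.23,0,0.083],"fingers":255},{"linear":[-20,-2.6,-12],"dr":[0.36,0,0.13],"fingers":255},{"linear":[-20,-2.6,-12],"dr":[0.49,0,0.177],"fingers":255},{"linear":[-20,-2.6,-12],"dr":[0.62,0,0.224],"fingers":255},{"linear":[-20,-2.6,-12],"dr":[0.735,0,0.266],"fingers":255},{"linear":[-20,-2.6,-12],"dr":[0.735,0,0.266],"fingers":255}]'

```text
t: 7.7
ee_pos: [666.8, 38.6, 174.7]
ee_rot: [[-0.222, 0.766, 0.603], [0.264, 0.643, -0.719], [-0.939, -0.001, -0.345]]
contact_force: [0.7, 0.2, -5.5]
opening: 0.492
gripper_force: 94.0
```

```bash
python3 - <<'E'
from h import *
o=telemetry.get_obs();print(o['joints'],o['contact_force'],o['ee_rot'])
final([664,38,101],np.radians(-50))
E
```

```text
[ 0.30302219  0.41057427 -0.59648066 -0.24473133 -1.0477334   0.69053841] [ 0.70884908  0.19310123 -5.47140922] [[-2.22190540e-01  7.65915756e-01  6.03327788e-01]
 [ 2.63901133e-01  6.42940716e-01 -7.19015596e-01]
 [-9.38609374e-01 -5.39576492e-04 -3.44981380e-01]]
t 7.7 p [666.8  38.6 174.7] lin [69.6 -2.5 26.1] dr [ 0.    -0.003  0.001]
```

apply_moves --motion '[{"linear":[12,-2.5,4.5],"dr":[0,0,0],"fingers":255},{"linear":[24,-2.5,9],"dr":[0,0,0],"fingers":255},{"linear":[36,-2.5,13.5],"dr":[0,0,0],"fingers":255},{"linear":[48,-2.5,18],"dr":[0,0,0],"fingers":255},{"linear":[58,-2.5,21.8],"dr":[0,0,0],"fingers":255},{"linear":[66,-2.5,24.8],"dr":[0,0,0],"fingers":255},{"linear":[69.6,-2.5,26.1],"dr":[0,0,0],"fingers":255},{"linear":[69.6,-2.5,26.1],"dr":[0,0,0],"fingers":255}]'

```text
t: 8.5
ee_pos: [663.6, 34.4, 98.7]
ee_rot: [[-0.224, 0.766, 0.603], [0.263, 0.643, -0.719], [-0.939, -0.002, -0.345]]
contact_force: [0.7, 0.5, -4.1]
opening: 0.488
gripper_force: 94.0
```

```bash
python3 - <<'E'
from h import *
o=telemetry.get_obs();print(o['joints'],o['contact_force'])
final([664,38,101],np.radians(-50))
t=optics.camera('top');s=optics.camera('scene');out=[]
for c in(t,s):
    u,v=proj(c,[664,38,100]).astype(int);print(u,v, 'exp rim',proj(c,[664,38,134]),'foot',proj(c,[664,38,68]))
    out.append(cv2.resize(c['pixels'][v-40:v+40,u-50:u+50],(400,320),interpolation=cv2.INTER_CUBIC))
cv2.imwrite('pics/f2.png',np.hstack(out)[:,:,::-1])
E
```

```text
[ 0.29754952  0.53827526 -0.67709287 -0.45896393 -1.04382118  0.68195529] [ 0.71110038  0.46843035 -4.14866066]
t 8.5 p [663.6  34.4  98.7] lin [-1.3  2.6 -1.1] dr [-0.    -0.003  0.002]
290 152 exp rim [289.98839631 150.3471529 ] foot [291.16218276 155.03331654]
370 205 exp rim [371.82916217 199.12574692] foot [370.06929023 211.99703727]
```

View pics/f2.png

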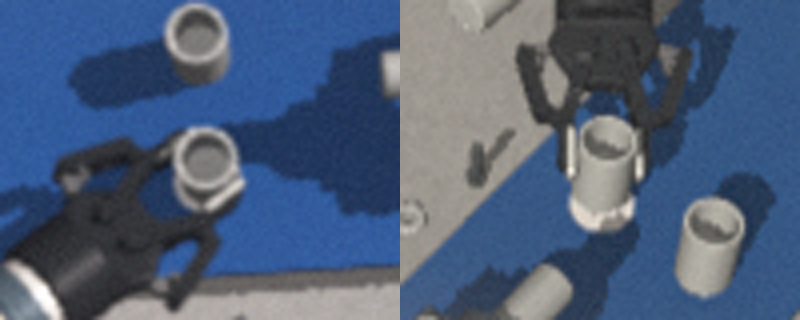

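Bore up, over the seat: the rim is within about 2 px of where it should be. One small correction in y, then settle.

apply_moves --motion '[{"linear":[-1,2.6,-1],"dr":[0,0,0],"fingers":255},{"linear":[-1,2.6,-1],"dr":[0,0,0],"fingers":255},{"linear":[-1,2.6,-1],"dr":[0,0,0],"fingers":255},{"linear":[-1,2.6,-1],"dr":[0,0,0],"fingers":255},{"linear":[-1,2.6,-1],"dr":[0,0,0],"fingers":255},{"linear":[-1,2.6,-1],"dr":[0,0,0],"fingers":255},{"linear":[-1,2.6,-1],"dr":[0,0,0],"fingers":255},{"linear":[-1,2.6,-1],"dr":[0,0,0],"fingers":255}]'

```text
t: 9.4
ee_pos: [665.2, 36.7, 100.4]
ee_rot: [[-0.223, 0.766, 0.603], [0.263, 0.643, -0.719], [-0.939, -0.002, -0.345]]
contact_force: [0.6, -0.4, -5.3]
opening: 0.487
gripper_force: 94.0
```

```bash
python3 - <<'E'
from h import *
from cell import job_done
o=telemetry.get_obs();print(o['ee_pos'],o['gripper_force'],abs(o['qvel']).max())
print(job_done())
E
```

```text
[665.20324792  36.66713152 100.38060793] 94.04845533295884 0.0015797255750297577
the job is handed in; nothing more can be done
None
```

I handed the job in at about 9.4 s with the right-hand riser held still in the gripper, bore straight up, centred over the bare seat to within a few mm and its foot about 20 mm above the plate; the hand-in returned no verdict.

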